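# Walk the loaded parts case round to the tag reader

### The job

With the fingertips alone, push the loaded red parts case at one corner and then another to walk it round on the counter until the side with the white tag faces the aluminium fence, keeping it off the fence until it stands nearly square to it. Then push it up until that side lies flat against the fence with the whole width of the tag between the two yellow marks of the reader window, and take the hand away. Do not lift or tip the case, and leave the jar, the screwdriver, the blue bin and the brass spacer where they are.

Things in the scene. Friction and masses are not known exactly. Their poses are not given: they have to be found in the camera images.
- case: Loaded red parts case with dull rose lid, a closed block with plain upright sides, loose: 140 mm along x, 110 along y, 70 high, about 0.9 kg. Origin: centre of underside. Its +y side has the white tag, 50 mm wide, centred, folded over onto the lid; at the start it is turned clockwise (from above) 35 to 100 degrees from facing the fence. Slides with dry friction when pushed low (30 mm up), stops when the push stops.
- case_tag (a point): Middle of the case's tag side, on its surface, 35 mm above the underside; axes as the case's.
- fence: Aluminium fence fixed to the counter: upright 240 mm long (its x), 12 thick, 55 high; foot and grey reader housing behind it, to 72 mm behind the face. Origin: on the front face, mid-length, at counter level. Its y points into the fence, away from the case; the face looks along -y. With the case home, axes are parallel and the case origin is at x 0, y -55 mm in this frame.
- window (a point): Middle of the black reader window on the fence's face, 35 mm above the counter (mid-length of the fence); the window is 90 mm wide, with a 10 mm wide yellow mark at each side of it, also on the fence's top.
- jar: Bystander: amber jar with white cap, 48 mm in diameter, 75 mm high, standing behind the fence. Origin: centre of its underside.
- screwdriver: Bystander: screwdriver 180 mm long lying on the counter beyond the case. Origin: on its underside, mid-length.
- bin: Bystander: blue open bin 80 x 110 x 55 mm beyond the fence's far end. Origin: centre of its underside.
- spacer: Bystander: brass cylinder 32 mm in diameter, 30 mm high, standing to the right of the case (seen from the robot) and nearer the robot. Origin: centre of its underside.
Things that resemble listed ones, but are neither listed nor needed, are in the scene too. There is more than one size of the case; the one meant has the size given above.

How it is judged (in metres and radians):
At the end, for the whole second after the job is handed in: The tag side of the case lies against the fence (its middle within 5 mm, square within 0.06 rad), the tag's middle is within 20 mm of the window's middle along the fence, the case stands flat on the counter at rest, and no bystander is more than 15 mm from where it was (x of case_tag in the frame of fence between -0.02 and 0.02 m and y of case_tag in the frame of fence above -0.005 m and y of case in the frame of fence below -0.045 m and angle between the y axis of case and the y axis of fence, either way round below 0.06 rad and height (world z) of case below 0.004 m and angle between case's own z axis and vertical below 0.04 rad and linear speed of case below 0.01 m/s and distance of each of jar, screwdriver, bin, spacer from where it was at the start of the episode below 0.015 m); the robot touches nothing.
It fails at once if the case is lifted or tipped (over 8 mm or 0.15 rad) (height (world z) of case above 0.008 m or angle between case's own z axis and vertical above 0.15 rad).
It fails at once if the case touches the fence while more than 0.35 rad (20 degrees) out of square (contact force between case and fence above 0.5 N and angle between the y axis of case and the y axis of fence, either way round above 0.35 rad).
It fails at once if a bystander is moved more than 15 mm (distance of any of jar, screwdriver, bin, spacer from where it was at the start of the episode above 0.015 m).
It also fails if it takes over 54 s, if anything falls off the work surface, if the arm or the gripper's body presses on something with over 40 N, if the wrist force passes 120 N, or if a joint passes its speed limit or range.

### The arm

A 6-joint arm with a two-finger parallel gripper is mounted at the origin on the work surface. World frame = base frame: x ahead of the robot, y to its left, z up, the work surface at z = 0. Lengths are in m, angles in degrees, forces in N, time in s.
With the tool pointing down it reaches from about 0.25 to 0.725 m from the base axis. Payload 9.7 kg.
Tool frame: the origin (TCP) lies at the very end of the fingers, on their centre line; the grasp point (between the pads) lies 19 mm behind it; z points along the fingers, y is the line along which they close (so a half turn about z gives the same grasp; the last joint's range is limited). The gripper opens to 85 mm and grips with 20 to 120 N. Pads are 22 mm wide; open, the fingers measure 114 mm over their backs; the gripper's body (76 mm by 85 mm) begins 54 mm behind the grasp point. The pads swing forward as they close: fully open they stand 13 mm farther back than shut.
Start: joints at [73.568, 4.979, 10.078, 95.1, 0, 90], TCP at [0.156, 0.528, 0.206] pointing down, gripper open.
Joint ranges: [-179.16, 179.16], [-48.56, 103.87], [-65.8, 70.77], [-126.05, 130.52], [-82.76, 87.17], [-180, 180]. Speed limits (degrees/s): [127.2, 127.2, 147.25, 180, 180, 180].

### API

Orientations are given as [roll, pitch, yaw] about the fixed x, y, z axes, in that order (R = Rz(yaw) Ry(pitch) Rx(roll)).
In Python, from workcell import bot gives the robot as it stands.
- The arm moves only by the tool arm_command, never from a script. Its argument "series" is a list of rows, each a list of 4 numbers: the shift along the tool's x, y, z in m, then the turn about the tool's z in rad. A call has exactly 5 rows; each row is the pose to reach, as a shift and turn from the pose commanded when the call began, along the tool's axes at that moment; what a row does not reach only later rows make up. A row lasts 1/10 s, in which the tool goes at most 50 mm and 8.59 degrees, less where a joint would pass 70% of its speed; a pose out of reach is approached as far as the arm can. A call with a gripper value outside its range is refused whole. "hand" is the finger opening in m, from 0 to 0.0854, set as the call begins (left out, the last holds). The fingers move at their own pace and stop on an object; "grip_force" is the grip in N (left out, the last holds). Time passes only in rows, so rows that repeat a pose let the fingers close, or fill a call up. It gives the time, the measured TCP pose, the force, the opening and the grip force at its end, in the units of the state.
- bot.get_obs(): the state, without advancing time (a new reading comes with each control period).
- bot.camera(name): name is "scene" or "top" or "wrist"; returns a dict with "color" (384x512x3 uint8, blue, green, red), "camera_matrix" (3x3 intrinsics, pixels), "xyz" and "orientation" of the camera in the world; the wrist camera has in their place "T_tool_cam" (4x4, takes a point from camera to tool coordinates, whose origin is the TCP and whose axes are the flange's). Camera axes: x right, y up, looking along -z (the intrinsics and any distortion apply to the point x, -y, -z); pixel columns grow to the right and rows downward; lengths in m; the calibration is good to about 2 mm. A picture is of the moment at which its call begins: read the wrist's pose just before it. There is no depth.
- bot.job_done(): hands the job in; it is judged then, once.
Trained networks look in the newest picture that a camera, given by its name, has taken for a name from the list of things; names that differ only in an ending like _2 or _b are one class to them, and where a whole thing is asked for, a point or a joint stands for the part that bears it (a point fixed in the world has none). Each returns a list of dicts, best first, with "confidence" (0 to 1); they miss things now and then, are a little off and sometimes report something else, mostly with a low value. They report only what shows in the picture. A call takes as long as a camera call. They do not tell look-alikes from the thing itself.
- bot.find_in(camera, target): "location" ([column, row] in pixels, amid what is visible of it).
- bot.mark_of(camera, target): "location" ([column, row] in pixels: a listed point, or the origin of a listed thing).
The state is a dict: "time": time; "q": joint angles; "qd": joint speeds; "joint_efforts": joint torques, N m; "ee_pos": TCP position; "tcp_rot": TCP orientation; "wrist_force": force on the tool from outside, world axes, zero at the start; "torque": the same for the moment, N m; "opening": finger opening in m; "grasp_force": force on a finger pad.
Only numpy, scipy, OpenCV 4.12 (cv2) and the standard library are available. Lean on these libraries where they do the work, as an engineer would, in place of code of your own. Each camera call takes 0.05 s, during which the arm holds its last target. There are 200 camera calls.

## Working session

There is one attempt and no reset: what is moved stays moved. The work goes in short steps, Python scripts to look and compute and a tool call to move; the robot and the scene stay as the last step left them, time stands still between calls to the robot, and variables do not carry over. Pictures are saved under pics/ and viewed, at most 10 in all, crops included, and the job is handed in when it is done.

Besides the shell and the picture viewer there is one more tool, called after "Request:" as name(argument=value, ...) on one line, values as JSON. arm_command: Moves the arm, as the interface text tells. Its arguments: {"type":"object","properties":{"series":{"type":"array"},"hand":{"type":"number"},"grip_force":{"type":"number"}},"required":["series"]}

```bash
mkdir -p pics; ls
cat > h.py <<'E'
import numpy as np, cv2
from scipy.spatial.transform import Rotation as R
from workcell import bot
def ray(c,uv):
    K=np.array(c["camera_matrix"]); p=np.linalg.solve(K,[uv[0],uv[1],1.0]); d=np.array([p[0],-p[1],-p[2]])
    o=np.array(c["orientation"],float)
    M=o if o.shape==(3,3) else R.from_euler('xyz',o,degrees=True).as_matrix()
    return np.array(c["xyz"]),M@d
def at(c,uv,z):
    o,d=ray(c,uv); return o+d*(z-o[2])/d[2]
E
python3 - <<'E'
from h import *
s=bot.get_obs(); print({k:s[k] for k in("time","ee_pos","tcp_rot","opening")})
t=bot.camera("top"); cv2.imwrite("pics/top0.png",t["color"]); print(t["xyz"],t["orientation"],t["camera_matrix"],[k for k in t])
for n,z in(("case",0),("case_tag",.035),("fence",0),("window",.035),("jar",0),("screwdriver",0),("bin",0),("spacer",0)):
    for r in bot.mark_of("top",n)[:3]: print(n,np.round(r["location"]),round(r["confidence"],2),np.round(at(t,r["location"],z),3))
c=bot.camera("scene"); cv2.imwrite("pics/sc0.png",c["color"])
for n,z in(("case",0),("case_tag",.035),("fence",0),("window",.035)):
    for r in bot.mark_of("scene",n)[:3]: print(n,np.round(r["location"]),round(r["confidence"],2),np.round(at(c,r["location"],z),3))
E
```

```text
pics
{'time': 0.0, 'ee_pos': array([0.15551928, 0.52726982, 0.20557696]), 'tcp_rot': array([-1.79922789e+02, -3.97391956e-04,  1.63564156e+02]), 'opening': 0.08553094057381865}
[0.34668419 0.03146857 1.12488293] [ 11.09266812   0.5103383  -89.47640495] [[371.14000574   0.         250.61400381]
 [  0.         371.14000574 198.87780364]
 [  0.           0.           1.        ]] ['color', 'camera_matrix', 'xyz', 'orientation']
case [298. 196.] 0.9 [ 0.576 -0.102  0.   ]
case [308. 277.] 0.65 [ 0.332 -0.129  0.   ]
case [368. 191.] 0.6 [ 0.595 -0.318  0.   ]
case_tag [380. 197.] 0.86 [ 0.569 -0.344  0.035]
case_tag [312. 289.] 0.82 [ 0.301 -0.136  0.035]
case_tag [285. 180.] 0.77 [ 0.618 -0.061  0.035]
fence [189. 201.] 0.64 [0.56  0.233 0.   ]
window [184. 201.] 0.6 [0.553 0.243 0.035]
window [294. 197.] 0.4 [ 0.568 -0.088  0.035]
jar [148. 201.] 0.82 [0.557 0.362 0.   ]
screwdriver [322. 140.] 0.87 [ 0.759 -0.181  0.   ]
bin [235. 133.] 0.68 [0.782 0.097 0.   ]
spacer [360. 256.] 0.53 [ 0.396 -0.284  0.   ]
spacer [323. 140.] 0.26 [ 0.758 -0.185  0.   ]
case [153. 201.] 0.98 [ 0.34  -0.126  0.   ]
case [220. 246.] 0.8 [ 0.577 -0.094  0.   ]
case [138. 313.] 0.78 [ 0.6   -0.323  0.   ]
case_tag [118. 300.] 0.68 [ 0.571 -0.342  0.035]
case_tag [245. 239.] 0.66 [ 0.623 -0.059  0.035]
case_tag [140. 190.] 0.58 [ 0.322 -0.144  0.035]
fence [310. 179.] 0.72 [0.559 0.234 0.   ]
window [311. 171.] 0.67 [0.563 0.228 0.035]
```

View pics/top0.png

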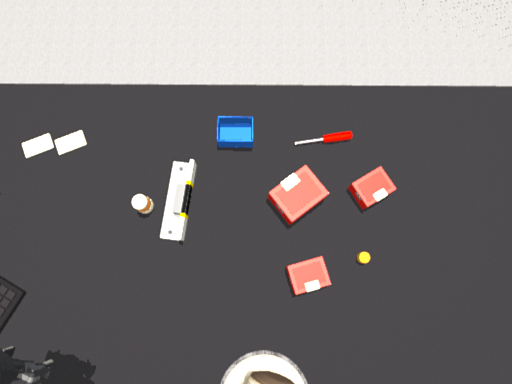

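View pics/sc0.png

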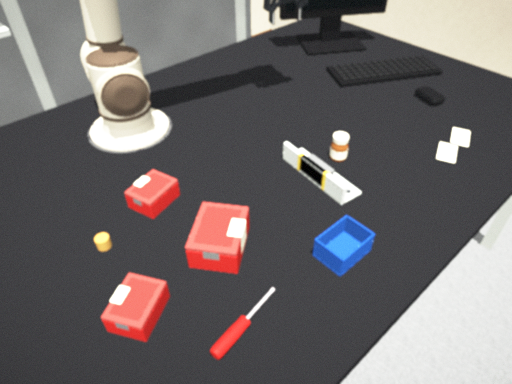

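Candidates for the case: red boxes at top-pixels (298,196), (309,276) and (373,188). The one at (298,196) is clearly the largest, so I'll check it in a crop.

Run:
```python
import cv2,numpy as np
a=cv2.imread("pics/top0.png")
x=cv2.resize(a[155:235,255:345],None,fx=5,fy=5,interpolation=cv2.INTER_CUBIC)
y=cv2.resize(a[155:245,150:210],None,fx=4.44,fy=4.44,interpolation=cv2.INTER_CUBIC)[:400]
cv2.imwrite("pics/crop0.png",np.hstack([x,y]))
for p in [(300,200),(290,183),(275,200),(330,190),(300,219),(185,212),(172,205)]: print(p,a[p[1],p[0]])
```

```text
(300, 200) [139 154 255]
(290, 183) [255 255 255]
(275, 200) [136 154 255]
(330, 190) [79 76 79]
(300, 219) [52 50 49]
(185, 212) [72 74 75]
(172, 205) [255 255 255]
```

View pics/crop0.png

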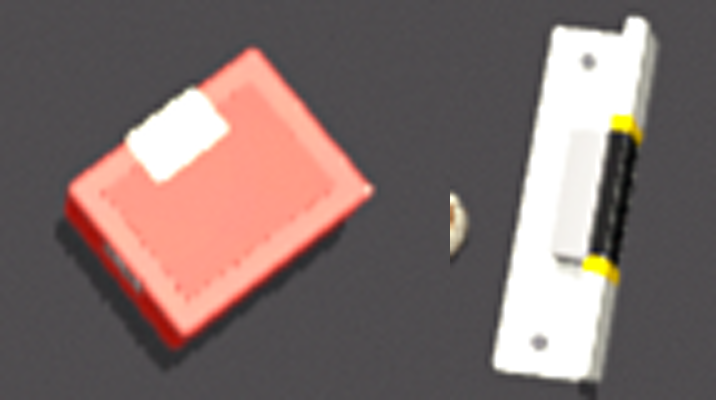

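The big case (lid at about (298,190)) measures largest. Its tag at (290,182) is on the lid's upper-left edge. The fence face looks right (towards -y world), with yellow marks at about (189,183) and (183,212). Next I'll fit the poses.

```bash
cat >> h.py <<'E'
def proj(c,P):
    o=np.array(c["orientation"],float); M=R.from_euler('xyz',o,degrees=True).as_matrix()
    q=(np.atleast_2d(P)-np.array(c["xyz"]))@M; K=np.array(c["camera_matrix"])
    v=np.c_[q[:,0],-q[:,1],-q[:,2]]@K.T; return v[:,:2]/v[:,2:]
S=4
def case_pose(c,guess=None):
    """lid mask -> min-area rect on z=.07; returns x,y,yaw(deg), dims"""
    a=cv2.resize(c["color"],None,fx=S,fy=S,interpolation=cv2.INTER_CUBIC).astype(int); b,g,r=a[...,0],a[...,1],a[...,2]
    white=(b>170)&(g>170)&(r>170)
    m=((r>170)&(g>80)&(b>60)&(r-g>40))|white
    n,l,st,ce=cv2.connectedComponentsWithStats(m.astype(np.uint8))
    best=None
    for i in range(1,n):
        if st[i,4]<1000: continue
        rr=(l==i)&(r-g>40)
        if rr.sum()<.5*st[i,4]: continue
        cs,_=cv2.findContours((l==i).astype(np.uint8),cv2.RETR_EXTERNAL,cv2.CHAIN_APPROX_NONE)
        k=max(cs,key=len)[:,0,:]
        P=np.array([at(c,((u+.5)/S-.5,(v+.5)/S-.5),.07)[:2] for u,v in k])
        rect=cv2.minAreaRect((P*1000).astype(np.float32))
        ar=rect[1][0]*rect[1][1]
        if best is None or ar>best[0]: best=(ar,rect,(l==i)&white)
    ar,rect,w=best
    box=cv2.boxPoints(rect)/1000; ctr=np.array(rect[0])/1000
    v,u=np.nonzero(w); t=at(c,((u.mean()+.5)/S-.5,(v.mean()+.5)/S-.5),.07)[:2]
    e=[box[1]-box[0],box[2]-box[1]]; sh=min(e,key=np.linalg.norm); sh=sh/np.linalg.norm(sh)
    if sh@(t-ctr)<0: sh=-sh
    return ctr,np.degrees(np.arctan2(-sh[0],sh[1])),rect[1],t,box
E
cat > f.py <<'E'
from h import *
t=bot.camera("top")
ctr,yaw,dim,tag,box=case_pose(t); print("case",ctr,yaw,dim,"tag",tag,"\nbox",box.round(4).tolist())
a=cv2.resize(t["color"],None,fx=S,fy=S,interpolation=cv2.INTER_CUBIC).astype(int)[:,:215*S]
b,g,r=a[...,0],a[...,1],a[...,2]
y=((r>150)&(g>130)&(b<90)); n,l,st,ce=cv2.connectedComponentsWithStats(y.astype(np.uint8))
for i in range(1,n):
    if st[i,4]>60: print("yel",st[i]/S,at(t,ce[i]/S,.05)[:2])
P=[]
for row in list(range(164*S,176*S))+list(range(220*S,236*S)):
    u=np.nonzero(g[row,150*S:210*S]>125)[0].max()+150*S; P.append(at(t,((u+.5)/S-.5,(row+.5)/S-.5),0)[:2])
P=np.array(P); k=np.polyfit(P[:,0],P[:,1],1); print("face line y=",k,"ang",np.degrees(np.arctan(k[0])),"res",np.std(P[:,1]-np.polyval(k,P[:,0])))
print(g[168,188:202],g[228,178:192]) if 0 else None
w=((g>125)).astype(np.uint8); n,l,st,ce=cv2.connectedComponentsWithStats(w)
i=l[170*S,180*S]; cs,_=cv2.findContours((l==i).astype(np.uint8),0,2); q=max(cs,key=len)[:,0,:]
print("ext rows",q[:,1].min()/S,q[:,1].max()/S)
E
python3 f.py
```

```text
case [ 0.57458344 -0.09513053] -52.474995 (114.4927978515625, 142.68386840820312) tag [ 0.6046232 -0.0720317] 
box [[0.48570001125335693, -0.07339999824762344], [0.5726000070571899, -0.186599999666214], [0.6633999943733215, -0.11680000275373459], [0.5764999985694885, -0.003700000001117587]]
yel [186.5  181.     6.75   5.75  88.5 ] [0.60338813 0.22503663]
yel [179.75 212.25   8.25   7.   111.  ] [0.50718491 0.23772493]
face line y= [-0.12437352  0.30048922] ang -7.089671280694066 res 0.0003942757315298464
ext rows 158.5 241.0
```

Request:
arm_command(series=[[-0.037, -0.03, 0, 0.145], [-0.074, -0.06, 0, 0.29], [-0.111, -0.09, 0, 0.435], [-0.148, -0.12, 0, 0.58], [-0.185, -0.15, 0, 0.725]], hand=0)

```text
time: 1.25
ee_pos: [0.2912, 0.3297, 0.2064]
tcp_rot: [180.0, -0.0, 121.7]
wrist_force: [0.6, 0.9, -0.1]
opening: 0.0121
grasp_force: 0.0
```

```bash
cat >> h.py <<'E'
def go(x,y,z,yaw=82.9):
    s=bot.get_obs(); p=np.array(s["ee_pos"]); ro=s["tcp_rot"]; M=R.from_euler('xyz',ro,degrees=True).as_matrix()
    d=M.T@(np.array([x,y,z])-p); dy=-(yaw-ro[2]+180)%360-180 if 0 else -((yaw-ro[2]+180)%360-180)
    print("t",round(s["time"],2),"pos",p.round(4),"yaw",round(ro[2],2),"F",np.round(s["wrist_force"],1),"-> shift",d.round(4),"turn",round(np.radians(dy),3))
E
python3 -c "
from h import *
go(.655,-.18,.2)"
```

```text
t 1.25 pos [0.2912 0.3297 0.2064] yaw 121.72 F [ 0.6  0.9 -0.1] -> shift [-0.6249  0.0415  0.0064] turn 0.677
```

Request:
arm_command(series=[[-0.05, 0.004, 0, 0.14], [-0.1, 0.008, 0, 0.28], [-0.15, 0.012, 0, 0.42], [-0.2, 0.016, 0, 0.56], [-0.25, 0.02, 0, 0.682]])

```text
time: 1.75
ee_pos: [0.4405, 0.1287, 0.2066]
tcp_rot: [179.9, -0.0, 82.6]
wrist_force: [1.2, 0.6, 0.2]
opening: 0.0001
grasp_force: 0.0
```

```bash
python3 -c "
from h import *
go(.655,-.18,.2)"
```

```text
t 1.75 pos [0.4405 0.1287 0.2066] yaw 82.62 F [1.2 0.6 0.2] -> shift [-0.2786  0.2523  0.0067] turn -0.005
```

Request:
arm_command(series=[[-0.035, 0.032, 0, 0], [-0.07, 0.064, 0, 0], [-0.105, 0.096, 0, 0], [-0.14, 0.128, 0, 0], [-0.175, 0.16, 0.02, 0]])

```text
time: 2.25
ee_pos: [0.5781, -0.0637, 0.189]
tcp_rot: [179.8, -0.0, 82.9]
wrist_force: [-0.3, 0.6, 0.4]
opening: -0.0001
grasp_force: 0.0
```

Request:
arm_command(series=[[-0.035, 0.031, 0.0, 0], [-0.07, 0.062, 0.02, 0], [-0.103, 0.092, 0.06, 0], [-0.103, 0.092, 0.1, 0], [-0.103, 0.092, 0.12, 0]])

```text
time: 2.75
ee_pos: [0.6535, -0.1764, 0.061]
tcp_rot: [-179.7, -0.0, 82.8]
wrist_force: [0.6, 1.2, 0.0]
opening: -0.0002
grasp_force: 0.0
```

```bash
python3 -c "
from h import *
go(.655,-.18,.02)"
```

```text
t 2.75 pos [ 0.6535 -0.1764  0.061 ] yaw 82.84 F [0.6 1.2 0. ] -> shift [-0.0034  0.0022  0.041 ] turn -0.001
```

Request:
arm_command(series=[[0, 0, 0.025, 0], [0, 0, 0.042, 0], [0.012, 0, 0.042, 0], [0.025, 0, 0.042, 0], [0.037, 0, 0.042, 0]])

```text
time: 3.25
ee_pos: [0.6604, -0.1371, 0.0265]
tcp_rot: [179.9, 0.0, 83.0]
wrist_force: [2.3, -1.1, -1.0]
opening: -0.0004
grasp_force: 1.3
```

Request:
arm_command(series=[[0.01, 0, 0, 0], [0.02, 0, 0, 0], [0.03, 0, 0, 0], [0.04, 0, 0, 0], [0.05, 0, 0, 0]])

```text
time: 3.75
ee_pos: [0.6657, -0.0879, 0.0249]
tcp_rot: [180.0, -0.0, 82.9]
wrist_force: [1.8, -2.2, 0.2]
opening: 0.0
grasp_force: 1.1
```

```bash
cat > look.py <<'E'
from h import *
import sys
go(.555,.177,.02)
n=np.array([.1236,.9923]);t=np.array([.9923,-.1236]);W=np.array([.555,.2314])
c=bot.camera("top"); cv2.imwrite("pics/last.png",c["color"])
ctr,yaw,dim,tag,box=case_pose(c)
f=lambda p:[round(float((p-W)@t)*1000),round(float((p-W)@n)*1000)]
print("case fence-frame mm",f(ctr),"rel yaw",round(yaw+7.1,1),"dims",np.round(dim),"tcp",f(np.array(bot.get_obs()["ee_pos"][:2])),"corners",[f(b) for b in box])
E
python3 look.py
```

```text
t 3.75 pos [ 0.6657 -0.0879  0.0249] yaw 82.95 F [ 1.8 -2.2  0.2] -> shift [ 0.2494 -0.1423  0.0049] turn 0.001
case fence-frame mm [107, -538] rel yaw 128.2 dims [ 82. 101.] tcp [149, -302] corners [[43, -523], [106, -603], [170, -552], [107, -472]]
```

View pics/last.png

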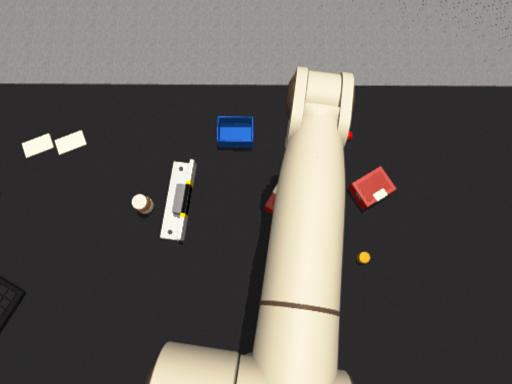

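The arm hides the case from the top camera, so I'll use the scene camera.

Run:
```python
from h import *
c=bot.camera("scene"); cv2.imwrite("pics/sc1.png",c["color"]); a=c["color"]; print(c["xyz"],c["orientation"])
for n in("case","case_tag"):
    for r in bot.mark_of("scene",n)[:3]: print(n,np.round(r["location"]),round(r["confidence"],2),np.round(at(c,r["location"],0 if n=="case" else .035),3))
```

```text
[ 1.08932045 -0.44733462  0.72362413] [47.72659015 -0.20535674 46.69337368]
case [227. 243.] 0.63 [ 0.58  -0.077  0.   ]
case [151. 202.] 0.62 [ 0.341 -0.132  0.   ]
case_tag [116. 301.] 0.89 [ 0.571 -0.346  0.035]
case_tag [339. 255.] 0.69 [0.795 0.058 0.035]
case_tag [140. 187.] 0.66 [ 0.31  -0.138  0.035]
```

View pics/sc1.png

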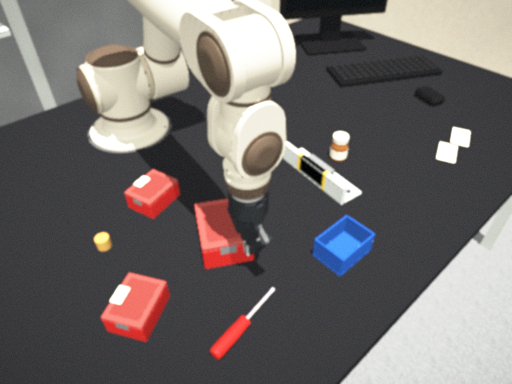

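```bash
cat > fit.py <<'E'
from h import *
from scipy.optimize import minimize
n=np.array([.1236,.9923]);t=np.array([.9923,-.1236]);W=np.array([.555,.2314])
def classes(a):
    a=a.astype(int); b,g,r=a[...,0],a[...,1],a[...,2]
    red=(r>70)&(r>1.5*g)&(r>1.5*b); lid=red&(g>.3*r)
    return red,lid
def render(c,x,y,yaw,shape,S):
    cs,sn=np.cos(yaw),np.sin(yaw); loc=np.array([[-70,-55],[70,-55],[70,55],[-70,55]])/1000
    w=loc@np.array([[cs,sn],[-sn,cs]])+[x,y]
    top=proj(c,np.c_[w,np.full(4,.07)]); bot_=proj(c,np.c_[w,np.zeros(4)])
    q=lambda p:np.round(((p+.5)*S-.5)*16).astype(np.int32)
    m=np.zeros((shape[0]*S,shape[1]*S),np.uint8)
    cv2.fillConvexPoly(m,cv2.convexHull(q(np.r_[top,bot_])),1,shift=4); cv2.fillConvexPoly(m,q(top),2,shift=4)
    return m
def fit(c,g,S=2):
    red,lid=classes(cv2.resize(c["color"],None,fx=S,fy=S,interpolation=cv2.INTER_CUBIC)); wall=red&~lid
    # ROI: near guess
    p=((proj(c,[[g[0],g[1],.035]])[0]+.5)*S).astype(int); roi=np.zeros(red.shape,np.uint8); cv2.circle(roi,tuple(int(v) for v in p),62*S,1,-1); roi=roi>0
    def cost(v):
        m=render(c,v[0]/100,v[1]/100,v[2]/5,c["color"].shape[:2],S)
        return (1.*((red&roi)&(m==0)).sum()+.35*((m>0)&~red).sum()+.7*((m==2)&wall).sum()+.7*((m==1)&lid).sum())/S/S
    best=None
    for dy in np.radians([-30,-15,0,15,30]):
        v0=np.array([g[0]*100,g[1]*100,(g[2]+dy)*5])
        r=minimize(cost,v0,method="Nelder-Mead",options=dict(initial_simplex=v0+np.array([[0,0,0],[2,0,0],[0,2,0],[0,0,.8]]),xatol=.02,fatol=.5))
        if best is None or r.fun<best.fun: best=r
    v=best.x; return np.array([v[0]/100,v[1]/100,v[2]/5]),best.fun
def report(v,tag,cst):
    P=v[:2]-W; x,y=P@t*1000,P@n*1000; rel=np.degrees(v[2])+7.1
    th=np.radians(rel); cc=[(round(x+a*np.cos(th)-b*np.sin(th)),round(y+a*np.sin(th)+b*np.cos(th))) for a,b in((-70,-55),(70,-55),(70,55),(-70,55))]
    print(tag,"case fence mm",x.round(1),y.round(1),"rel yaw",rel.round(1),"cost",round(cst),"corners[-x-y,+x-y,+x+y,-x+y]",cc)
if __name__=="__main__":
    import sys
    g=np.array([float(q) for q in sys.argv[1:4]]) # fence mm,mm,relyaw deg
    gw=np.r_[W+t*g[0]/1000+n*g[1]/1000,np.radians(g[2]-7.1)]
    s=bot.get_obs(); p=np.array(s["ee_pos"][:2])-W
    print("t",round(s["time"],2),"tcp fence",(p@t*1000).round(1),(p@n*1000).round(1),"z",s["ee_pos"][2].round(4),"yaw",s["tcp_rot"][2].round(2),"F",np.round(s["wrist_force"],1))
    for cam in sys.argv[4:] or ["scene"]:
        c=bot.camera(cam); cv2.imwrite("pics/last_%s.png"%cam,c["color"]); v,k=fit(c,gw); report(v,cam,k)
E
python3 - <<'E'
from fit import *
class C(dict):pass
for cam,f in(("top","pics/top0.png"),("scene","pics/sc0.png")):
    c=bot.camera(cam); cur=c["color"]; c["color"]=cv2.imread(f)
    v,k=fit(c,np.array([.575,-.095,np.radians(-52)])); report(v,cam+" start",k)
    if cam=="scene":
        c["color"]=cur; v,k=fit(c,np.array([.58,-.077,np.radians(-30)])); report(v,cam+" now",k)
E
```

```text
top start case fence mm 58.4 -323.8 rel yaw -44.6 cost 502 corners[-x-y,+x-y,+x+y,-x+y] [(-30, -314), (70, -412), (147, -334), (47, -236)]
scene start case fence mm 62.0 -322.5 rel yaw -45.0 cost 669 corners[-x-y,+x-y,+x+y,-x+y] [(-26, -312), (73, -411), (150, -333), (51, -234)]
scene now case fence mm 54.5 -309.0 rel yaw -22.7 cost 538 corners[-x-y,+x-y,+x+y,-x+y] [(-31, -333), (98, -387), (140, -285), (11, -231)]
```

Request:
arm_command(series=[[0, -0.01, 0, 0], [0, -0.021, 0, 0], [0.002, -0.032, 0, 0], [0.004, -0.043, 0, 0], [0.005, -0.05, 0, 0]])

```text
time: 4.55
ee_pos: [0.6164, -0.0778, 0.0249]
tcp_rot: [180.0, -0.0, 82.9]
wrist_force: [4.4, -0.0, -1.4]
opening: 0.0001
grasp_force: 1.7
```

```bash
python3 fit.py 20 -300 -12
```

```text
t 4.55 tcp fence 99.1 -299.2 z 0.0249 yaw 82.93 F [ 4.4 -0.  -1.4]
scene case fence mm 7.1 -313.4 rel yaw -19.8 cost 956 corners[-x-y,+x-y,+x+y,-x+y] [(-77, -342), (54, -389), (92, -285), (-40, -238)]
```

Request:
arm_command(series=[[0, 0.012, 0, 0], [-0.03, 0.015, 0, 0], [-0.065, 0.015, 0, 0], [-0.1, 0.015, 0, 0], [-0.13, 0.005, 0, 0]])

```text
time: 5.1
ee_pos: [0.6056, -0.2091, 0.0246]
tcp_rot: [-180.0, 0.0, 82.9]
wrist_force: [-0.7, -0.8, -0.0]
opening: 0.0001
grasp_force: 0.0
```

Request:
arm_command(series=[[0, -0.025, 0.005, 0], [0, -0.05, 0.01, 0], [0, -0.075, 0.014, 0], [0, -0.104, 0.014, 0], [0, -0.104, 0.014, 0]], hand=0.0854)

```text
time: 5.6
ee_pos: [0.4994, -0.1943, 0.0106]
tcp_rot: [-179.9, -0.0, 82.9]
wrist_force: [0.3, -0.2, -0.6]
opening: 0.0722
grasp_force: 0.0
```

```bash
python3 fit.py 7 -313 -20
```

```text
t 5.6 tcp fence -2.6 -429.3 z 0.0106 yaw 82.9 F [ 0.3 -0.2 -0.6]
scene case fence mm 6.2 -309.6 rel yaw -17.3 cost 706 corners[-x-y,+x-y,+x+y,-x+y] [(-77, -341), (57, -383), (89, -278), (-44, -236)]
```

Request:
arm_command(series=[[0.012, 0, 0, 0], [0.024, 0, 0, 0], [0.034, 0, 0, 0], [0.044, 0, 0, 0], [0.054, 0, 0, 0]])

```text
time: 6.15
ee_pos: [0.5097, -0.1403, 0.011]
tcp_rot: [180.0, 0.1, 83.0]
wrist_force: [0.7, -5.4, 0.0]
opening: 0.0851
grasp_force: 1.9
```

Request:
arm_command(series=[[0.01, 0, 0, 0], [0.02, 0, 0, 0], [0.03, 0, 0, 0], [0.04, 0, 0, 0], [0.05, 0, 0, 0]])

```text
time: 6.65
ee_pos: [0.5149, -0.0908, 0.011]
tcp_rot: [-180.0, 0.0, 83.0]
wrist_force: [-1.0, -5.9, 2.8]
opening: 0.0856
grasp_force: 3.0
```

```bash
python3 fit.py 6 -270 -7
```

```text
t 6.65 tcp fence 0.0 -324.7 z 0.011 yaw 82.96 F [-1.  -5.9  2.8]
scene case fence mm -3.4 -257.2 rel yaw 0.4 cost 938 corners[-x-y,+x-y,+x+y,-x+y] [(-73, -313), (67, -312), (66, -202), (-74, -203)]
```

Request:
arm_command(series=[[0.012, 0, 0, 0], [0.024, 0, 0, 0], [0.036, 0, 0, 0], [0.048, 0, 0, 0], [0.06, 0, 0, 0]])

```text
time: 7.2
ee_pos: [0.522, -0.0314, 0.0108]
tcp_rot: [-180.0, 0.0, 82.9]
wrist_force: [0.4, -6.2, 2.6]
opening: 0.0856
grasp_force: 2.9
```

Request:
arm_command(series=[[0.012, 0, 0, 0], [0.024, 0, 0, 0], [0.036, 0, 0, 0], [0.048, 0, 0, 0], [0.06, 0, 0, 0]])

```text
time: 7.7
ee_pos: [0.5293, 0.028, 0.0108]
tcp_rot: [-180.0, 0.1, 82.9]
wrist_force: [-0.6, -6.0, 2.0]
opening: 0.0853
grasp_force: 3.0
```

Request:
arm_command(series=[[0.011, 0, 0, 0], [0.022, 0, 0, 0], [0.033, 0, 0, 0], [0.044, 0, 0, 0], [0.05, 0, 0, 0]])

```text
time: 8.2
ee_pos: [0.5354, 0.0778, 0.0108]
tcp_rot: [-179.9, 0.0, 83.0]
wrist_force: [-0.2, -6.5, 3.0]
opening: 0.0858
grasp_force: 3.2
```

```bash
python3 fit.py -3 -88 0 scene top
```

```text
t 8.2 tcp fence -0.5 -154.8 z 0.0108 yaw 82.98 F [-0.2 -6.5  3. ]
scene case fence mm -0.7 -90.6 rel yaw 2.7 cost 602 corners[-x-y,+x-y,+x+y,-x+y] [(-68, -149), (72, -142), (67, -32), (-73, -39)]
top case fence mm -25.6 -60.9 rel yaw 32.2 cost 621 corners[-x-y,+x-y,+x+y,-x+y] [(-55, -145), (63, -70), (4, 23), (-114, -52)]
```

Request:
arm_command(series=[[0.008, 0, 0, 0], [0.014, 0, 0, 0], [0.02, 0, 0, 0], [0.024, 0, 0, 0], [0.027, 0, 0, 0]])

```text
time: 8.8
ee_pos: [0.5389, 0.1042, 0.0106]
tcp_rot: [-180.0, 0.0, 83.0]
wrist_force: [0.4, -5.0, 0.5]
opening: 0.0853
grasp_force: 2.4
```

Request:
arm_command(series=[[0.002, 0, 0, 0], [0.004, 0, 0, 0], [0.005, 0, 0, 0], [0.006, 0, 0, 0], [0.007, 0, 0, 0]])

```text
time: 9.3
ee_pos: [0.5396, 0.1088, 0.0106]
tcp_rot: [-180.0, 0.3, 82.9]
wrist_force: [-2.4, -21.4, 1.8]
opening: 0.0854
grasp_force: 10.8
```

```bash
python3 fit.py 0 -57 0 scene
```

```text
t 9.3 tcp fence -0.1 -123.5 z 0.0106 yaw 82.9 F [ -2.4 -21.4   1.8]
scene case fence mm -0.6 -60.5 rel yaw -0.1 cost 630 corners[-x-y,+x-y,+x+y,-x+y] [(-71, -115), (69, -116), (70, -6), (-70, -5)]
```

View pics/last_scene.png

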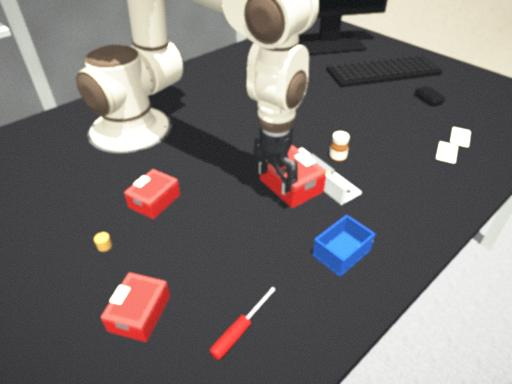

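The case shows at (293,178) against the fence, with the tag by the window. The force rose from 6 to 21 N, so it is seated. I'll back off and check from the top.

Request:
arm_command(series=[[-0.01, 0, 0, 0], [-0.03, 0, 0, 0], [-0.06, 0, 0, 0], [-0.095, 0, 0, 0], [-0.12, 0, -0.03, 0]])

```text
time: 9.85
ee_pos: [0.5229, -0.009, 0.0378]
tcp_rot: [-179.7, -0.0, 83.0]
wrist_force: [1.0, 0.2, 0.5]
opening: 0.0854
grasp_force: 0.0
```

Request:
arm_command(series=[[-0.03, 0, -0.03, 0], [-0.06, 0, -0.07, 0], [-0.1, 0, -0.1, 0], [-0.14, 0, -0.13, 0], [-0.17, 0, -0.15, 0]])

```text
time: 10.35
ee_pos: [0.5049, -0.1784, 0.1936]
tcp_rot: [179.8, -0.0, 82.9]
wrist_force: [0.2, 0.6, 0.1]
opening: 0.0856
grasp_force: 0.0
```

```bash
python3 fit.py 0 -57 0 scene top
python3 - <<'E'
import cv2
a=cv2.imread("pics/last_top.png"); cv2.imwrite("pics/c2.png",cv2.resize(a[150:250,140:260],None,fx=5,fy=5,interpolation=cv2.INTER_CUBIC))
E
```

```text
t 10.35 tcp fence 0.9 -412.9 z 0.1936 yaw 82.93 F [0.2 0.6 0.1]
scene case fence mm -5.1 -60.2 rel yaw -2.2 cost 409 corners[-x-y,+x-y,+x+y,-x+y] [(-77, -112), (63, -118), (67, -8), (-73, -2)]
top case fence mm -10.2 -56.3 rel yaw -0.1 cost 148 corners[-x-y,+x-y,+x+y,-x+y] [(-80, -111), (60, -111), (60, -1), (-80, -1)]
```

View pics/c2.png

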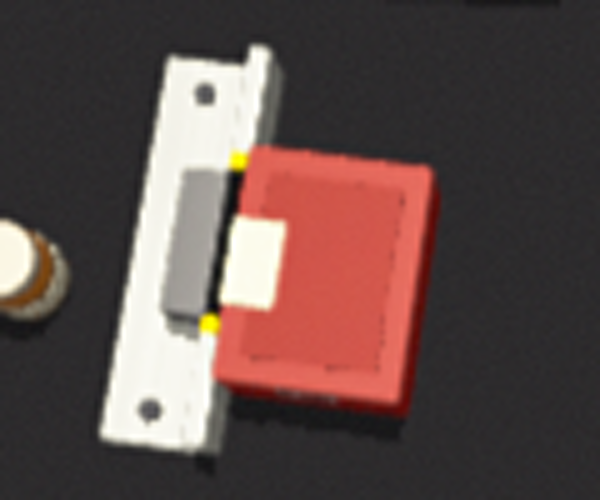

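Run:
```python
from fit import *
c=bot.camera("top")
f=lambda p:((p[:2]-W)@t*1000,(p[:2]-W)@n*1000)
for u,v,z in((239,158,.055),(210,322,.055),(237,217,.07),(224,305,.07),(258,46,.055),(205,448,.0)):
    print(np.round(f(at(c,((u+.5)/5-.5+140,(v+.5)/5-.5+150),z)),1))
for k,z in(("jar",0),("screwdriver",0),("bin",0),("spacer",0)):
    for r in bot.mark_of("top",k)[:1]: print(k,np.round(at(c,r["location"],z),3))
```

```text
[53.1  6.4]
[-46.3   6.9]
[14.8 -1.5]
[-37.4  -2.7]
[122.9   6.5]
[-115.9    8.8]
jar [ 0.549  0.367 -0.   ]
screwdriver [ 0.761 -0.191  0.   ]
bin [0.773 0.096 0.   ]
```

Both fingers left the tag about 5–15 mm low along the fence. That is inside the limit but with thin margin, so I'll nudge it +x and press it flat again.

Request:
arm_command(series=[[0.035, -0.026, 0, 0], [0.07, -0.053, 0, 0], [0.105, -0.079, 0, 0], [0.14, -0.105, 0, 0], [0.175, -0.131, 0, 0]], hand=0)

```text
time: 11.2
ee_pos: [0.3945, 0.0152, 0.19]
tcp_rot: [-180.0, -0.0, 83.0]
wrist_force: [0.5, 0.1, 0.4]
opening: 0.012
grasp_force: 0.0
```

Request:
arm_command(series=[[0.04, 0, 0.0, 0], [0.08, 0, 0.02, 0], [0.12, 0, 0.05, 0], [0.155, 0, 0.09, 0], [0.178, 0, 0.13, 0]])

```text
time: 11.7
ee_pos: [0.4171, 0.1927, 0.0595]
tcp_rot: [180.0, -0.1, 83.1]
wrist_force: [1.0, 0.2, -0.5]
opening: 0.0003
grasp_force: 0.0
```

Request:
arm_command(series=[[0, 0, 0.03, 0], [0, 0.01, 0.038, 0], [0, 0.02, 0.038, 0], [0, 0.028, 0.038, 0], [0, 0.03, 0.038, 0]])

```text
time: 12.2
ee_pos: [0.4498, 0.186, 0.0247]
tcp_rot: [179.9, -0.1, 82.9]
wrist_force: [-0.5, -0.5, 0.7]
opening: 0.0002
grasp_force: 0.0
```

```bash
python3 fit.py 0 -57 0 scene top
```

```text
t 12.2 tcp fence -98.8 -58.1 z 0.0247 yaw 82.88 F [-0.5 -0.5  0.7]
scene case fence mm -6.0 -59.8 rel yaw -2.8 cost 405 corners[-x-y,+x-y,+x+y,-x+y] [(-79, -111), (61, -118), (67, -8), (-73, -2)]
top case fence mm -9.3 -56.4 rel yaw -0.2 cost 275 corners[-x-y,+x-y,+x+y,-x+y] [(-80, -111), (60, -112), (61, -2), (-79, -1)]
```

Request:
arm_command(series=[[0, 0.004, 0, 0], [0, 0.007, 0, 0], [0, 0.01, 0, 0], [0, 0.013, 0, 0], [0, 0.015, 0, 0]])

```text
time: 12.8
ee_pos: [0.4616, 0.1843, 0.023]
tcp_rot: [-179.9, -0.0, 83.0]
wrist_force: [-8.0, 0.2, 5.7]
opening: -0.0001
grasp_force: 4.0
```

```bash
python3 fit.py 0 -57 0 scene top
```

```text
t 12.8 tcp fence -86.9 -58.3 z 0.023 yaw 82.98 F [-8.   0.2  5.7]
scene case fence mm -0.5 -61.0 rel yaw -0.8 cost 405 corners[-x-y,+x-y,+x+y,-x+y] [(-71, -115), (69, -117), (70, -7), (-70, -5)]
top case fence mm -3.9 -56.4 rel yaw -0.3 cost 323 corners[-x-y,+x-y,+x+y,-x+y] [(-74, -111), (66, -112), (66, -2), (-74, -1)]
```

Request:
arm_command(series=[[0, 0.003, 0, 0], [0, 0.005, 0, 0], [0, 0.005, 0, 0], [0, -0.01, 0, 0], [0, -0.03, 0, 0]])

```text
time: 13.4
ee_pos: [0.4328, 0.1879, 0.0228]
tcp_rot: [180.0, 0.0, 82.9]
wrist_force: [-0.4, -1.0, 0.0]
opening: 0.0001
grasp_force: 0.0
```

Request:
arm_command(series=[[-0.03, 0, 0, 0], [-0.065, 0, 0, 0], [-0.1, 0, 0, 0], [-0.13, 0.02, 0.006, 0], [-0.13, 0.045, 0.012, 0]])

```text
time: 13.9
ee_pos: [0.4615, 0.0507, 0.0114]
tcp_rot: [179.9, 0.0, 82.8]
wrist_force: [1.1, 0.5, -0.5]
opening: -0.0002
grasp_force: 0.0
```

Request:
arm_command(series=[[0, 0.025, 0, 0], [0, 0.05, 0, 0], [0, 0.072, 0, 0], [0, 0.072, 0, 0], [0, 0.072, 0, 0]], hand=0.0854)

```text
time: 14.4
ee_pos: [0.5325, 0.0444, 0.0105]
tcp_rot: [-179.9, 0.0, 82.9]
wrist_force: [0.5, -0.6, -1.5]
opening: 0.0722
grasp_force: 0.0
```

```bash
python3 fit.py 0 -57 0 scene top
```

```text
t 14.4 tcp fence 0.8 -188.3 z 0.0105 yaw 82.94 F [ 0.5 -0.6 -1.5]
scene case fence mm 7.3 -61.6 rel yaw -0.6 cost 471 corners[-x-y,+x-y,+x+y,-x+y] [(-63, -116), (77, -117), (78, -7), (-62, -6)]
top case fence mm 0.4 -55.1 rel yaw 0.0 cost 253 corners[-x-y,+x-y,+x+y,-x+y] [(-70, -110), (70, -110), (70, 0), (-70, 0)]
```

Request:
arm_command(series=[[0.015, 0, 0, 0], [0.03, 0, 0, 0], [0.044, 0, 0, 0], [0.054, 0, 0, 0], [0.06, 0, 0, 0]])

```text
time: 15.0
ee_pos: [0.5403, 0.1056, 0.0109]
tcp_rot: [180.0, -0.0, 83.0]
wrist_force: [-0.6, 0.0, -0.5]
opening: 0.0852
grasp_force: 0.0
```

Request:
arm_command(series=[[0.002, 0, 0, 0], [0.004, 0, 0, 0], [0.006, 0, 0, 0], [0.007, 0, 0, 0], [0.007, 0, 0, 0]])

```text
time: 15.5
ee_pos: [0.5407, 0.1086, 0.0108]
tcp_rot: [-180.0, 0.2, 82.9]
wrist_force: [-2.1, -11.7, 2.0]
opening: 0.0856
grasp_force: 5.8
```

Request:
arm_command(series=[[-0.01, 0, 0, 0], [-0.03, 0, 0, 0], [-0.06, 0, 0, 0], [-0.1, 0, 0, 0], [-0.14, 0, -0.03, 0]])

```text
time: 16.0
ee_pos: [0.5211, -0.0293, 0.0376]
tcp_rot: [-179.7, 0.0, 83.0]
wrist_force: [0.3, 0.2, 1.3]
opening: 0.0858
grasp_force: 0.0
```

Request:
arm_command(series=[[-0.03, 0, -0.03, 0], [-0.06, 0, -0.06, 0], [-0.09, 0, -0.09, 0], [-0.12, 0, -0.12, 0], [-0.12, 0, -0.12, 0]])

```text
time: 16.5
ee_pos: [0.51, -0.1507, 0.1652]
tcp_rot: [179.6, 0.1, 82.7]
wrist_force: [-0.2, -0.1, -0.3]
opening: 0.0852
grasp_force: 0.0
```

```bash
python3 fit.py 3 -57 0 scene top;  python3 - <<'E'
import cv2
a=cv2.imread("pics/last_top.png"); cv2.imwrite("pics/c3.png",cv2.resize(a[150:250,140:260],None,fx=5,fy=5,interpolation=cv2.INTER_CUBIC))
E
```

```text
t 16.5 tcp fence 2.6 -384.7 z 0.1652 yaw 82.74 F [-0.2 -0.1 -0.3]
scene case fence mm 5.9 -61.0 rel yaw -1.2 cost 409 corners[-x-y,+x-y,+x+y,-x+y] [(-65, -115), (75, -117), (77, -7), (-63, -5)]
top case fence mm 0.5 -56.3 rel yaw 0.1 cost 149 corners[-x-y,+x-y,+x+y,-x+y] [(-69, -111), (71, -111), (70, -1), (-70, -1)]
```

View pics/c3.png

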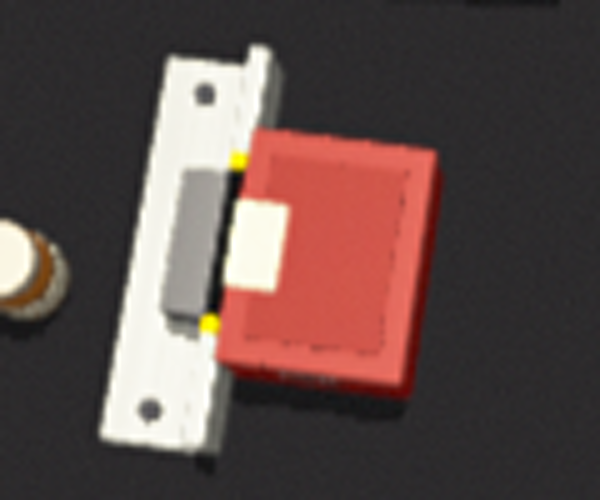

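The tag (rows 200–290) now sits midway between the yellow marks (rows 160 and 322). The case is flush with the fence and square to it, and the hand is clear.

```bash
python3 -c "
from workcell import bot
print(bot.job_done())"
```

```text
the job is handed in; nothing more can be done
None
```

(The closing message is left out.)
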